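Shut the turntable's battery cover and start its screw

TASK

The batteries of the motorised cake turntable have just been changed. Swing the battery cover sideways until it is fully shut, its slot under the head of the wing-headed screw, then drive in that screw: it has to cut its own thread, so press down firmly and keep pressing all the while you turn it clockwise (about two thirds of a turn, in several grips) until its round collar sits on the cover; if you turn without it sinking you strip the hole. Leave the jar and the palette knife where they stand, and let go of everything at the end.

Things in the scene. Friction and masses are not known exactly. Their poses are not given: they have to be found in the camera images.
- turntable: White motorised cake turntable, fixed to the bench. Origin: centre of the underside of its battery box: 210 (x) by 110 (y) by 50 mm high, open on top, four black cells inside. Its round aluminium disc, 240 mm across, top at z = 68 mm, is centred 270 mm along the body's +x. The body's z is up. Place and yaw differ each time.
- cover (a joint): Angle of the steel cover plate (205 by 104 by 5 mm, top face 55.5 mm above the bench) about the upright pivot: 0 = shut over the box, against a stop; grows counterclockwise seen from above, to 1.9. Shut, it reaches from the pivot to the body's -x, a slot in its free end under the screw's collar; open, it sticks out on the body's -y side. Stiff (about 0.2 N m); stays where it is left.
- pivot (a point): Point on the cover's upright pivot axis, at the height of the cover's top face.
- cover_knob (a point): Round upright steel finger knob on the cover: 18 mm across, from 9 to 35 mm above the cover's top face, on a thinner neck. This point is on its axis, 27 mm above the cover's top face and 65 mm from the pivot axis, towards the screw. Pinch it from above or push its side to swing the cover.
- screw_head (a point): Wing-headed steel screw, standing started in a boss of the box, 150 mm from the pivot along the body's -x. Point on its axis, on top of its round collar; turns and sinks with it. Collar 44 mm across, 5 mm thick (fingertips can press on it); on it a wing: a bar 38 mm long (this frame's x), 14 mm thick (y), 26 mm tall. The collar's underside starts 7 mm above the shut cover's top face, which slips under it.
- screw_turn (a joint): How far the screw has been turned clockwise seen from above, rad; starts at 0 and stops hard at 4.7 (seated at 4.4). About 0.1 N m turns it.
- screw_depth (a joint): How far the screw has sunk, m: 0 at the start, 0.007 when the collar sits on the cover. It sinks at most 1.59 mm per rad (10 mm a turn), and only while pressed down with over 8 N (10 to 20 N is good). Pressing without turning does not sink it; turning without pressing spins it in place. It stays put when let go.
- turned_mark (a point): Imaginary point on the screw's axis where the top of the collar would be had the screw sunk 10 mm for each turn made. When it runs more than 3 mm below screw_head (0.3 of a turn made without sinking), the hole is stripped.
- jar: Small amber glass jar, 48 mm across, 60 mm tall, loose on the bench to the body's +y side of the battery box. Origin: centre of its underside. To be left alone.
- palette_knife: Palette knife, 260 mm long, black handle to its own -x, lying on the bench on the body's -y side of the battery box, below the height of the open cover. Origin: under its middle. To be left alone.

How it is judged:
On the way, in this order (a step that is already met when the one before it is completed fails the run):
1. the cover is fully shut, the screw not yet driven (value of joint cover below 0.06 rad and value of joint screw_depth below 0.003 m), for 0.2 s.
2. the screw has cut its first third of a turn of thread under pressure (value of joint cover below 0.06 rad and value of joint screw_depth above 0.0035 m), for 0.1 s.
3. the screw's collar sits on the cover (value of joint cover below 0.06 rad and value of joint screw_depth above 0.0055 m), for 0.2 s.
At the end, for the whole second after the job is handed in: The cover is shut (within 0.06 rad), the screw has sunk at least 5.5 mm of its 7 mm, so that its collar sits on the cover (within 1.5 mm), and the jar and the palette knife are within 30 mm of where they stood (all of step 3 and distance of each of jar, palette_knife from where it was at the start of the episode below 0.03 m); the robot touches nothing.
It fails at once if the hole is stripped: the screw was turned more than 0.3 of a turn without sinking (3 mm behind its turning) (distance between screw_head and turned_mark above 0.003 m).
It fails at once if the jar was knocked away (more than 30 mm) (distance of jar from where it was at the start of the episode above 0.03 m).
It fails at once if the palette knife was knocked away (more than 30 mm) (distance of palette_knife from where it was at the start of the episode above 0.03 m).
It also fails if it takes over 72 s, if anything falls off the work surface, if the arm or the gripper's body presses on something with over 40 N, if the wrist force passes 120 N, or if a joint passes its speed limit or range.

ROBOT

A 6-joint arm with a two-finger parallel gripper is mounted at the origin on the work surface. World frame = base frame: x ahead of the robot, y to its left, z up, the work surface at z = 0. Lengths are in m, angles in rad, forces in N, time in s.
With the tool pointing down it reaches from about 0.25 to 0.775 m from the base axis. Payload 4 kg.
Tool frame: the origin (TCP) lies midway between the tips of the shut fingers; the grasp point (between the pads) lies 19 mm behind it (robot.tcp_to_grasp is the distance from the TCP to the grasp point, in m); x points along the fingers, y is the direction in which the jaws open and shut, and the axes are right-handed (so a half turn about x gives the same grasp; the last joint's range is limited). The gripper opens to 94 mm and grips with 3 to 60 N. Pads are 16 mm wide; open, the fingers measure 119 mm over their backs; the gripper's body (75 mm by 177 mm) begins 78 mm behind the grasp point.
Start: joints at [1.22, 0.087, 1.371, -0, 1.684, -0.103], TCP at [0.135, 0.533, 0.206] pointing down, gripper open.
Joint ranges: [-3.1, 3.1], [-0.76, 2.03], [0.27, 2.55], [-1.08, 4.22], [0.17, 2.65], [-2.57, 2.57]. Speed limits (rad/s): [2.79, 2.79, 3.14, 3.14, 3.14, 3.14].

INTERFACE

Orientations are given as [roll, pitch, yaw] about the fixed x, y, z axes, in that order (R = Rz(yaw) Ry(pitch) Rx(roll)).
In Python, from bench import robot gives the robot as it stands.
- The arm moves only by the tool send_rows, never from a script. Its argument "increments" is a list of rows, each a list of 5 numbers: the opening, from -1 (shut) to 1 (fully open), so that 0 is half open, then the shift along the tool's x, y, z in m, then the turn about the tool's x in rad. In form: [[hand, tx, ty, tz, roll], ...]. A call has 1 to 5 rows; each row is the pose to reach, as a shift and turn from the pose commanded when the call began, along the tool's axes at that moment; what a row does not reach only later rows make up. A row lasts 1/12 s, in which the tool goes at most 41.7 mm and 7.16 degrees, less where a joint would pass 70% of its speed; a pose out of reach is approached as far as the arm can. A call with a gripper value outside its range is refused whole. The fingers move at their own pace and stop on an object; the grip force is fixed at half the most. Time passes only in rows, so rows that repeat a pose let the fingers close. It gives the time, the measured TCP pose, the force and the opening at its end, in the units of the state.
- robot.get_obs(): the state, without advancing time (a new reading comes with each control period).
- robot.snapshot(name): name is "scene" or "top"; returns a dict with "image" (420x560x3 uint8, red, green, blue), "intrinsics" (3x3 intrinsics, pixels), "world_from_camera" (4x4, takes a point from camera to world coordinates). Camera axes: x right, y down, z forward; pixel columns grow to the right and rows downward; lengths in m; the calibration is good to about 2 mm. A picture is of the moment at which its call begins. There is no depth.
- robot.close_job(): hands the job in, once; it reports no verdict.
The state is a dict: "time": time; "joint_positions": joint angles; "qvel": joint speeds; "joint_torque": joint torques, N m; "tool_pos": TCP position; "ee_rot": TCP orientation; "wrist_force": force on the tool from outside, world axes, zero at the start; "wrist_torque": the same for the moment, N m; "width": finger opening in m.
Only numpy, scipy, OpenCV 4.12 (cv2) and the standard library are available. Lean on these libraries where they do the work, as an engineer would, in place of code of your own. Each camera call takes 0.05 s, during which the arm holds its last target.

## Working session

There is one attempt and no reset: what is moved stays moved. The work goes in short steps, Python scripts to look and compute and a tool call to move; the robot and the scene stay as the last step left them, time stands still between calls to the robot, and variables do not carry over. Pictures are saved under pics/ and viewed, and the job is handed in when it is done.

Besides the shell and the picture viewer there is one more tool, called after ">>>" as a command line: name --pt "numbers of a row" for each row, then --argument value for the rest. send_rows: Moves the arm, as the interface text tells. Its arguments: {"type":"object","properties":{"increments":{"type":"array"}},"required":["increments"]}

```bash
mkdir -p pics; ls; python3 - <<'E'
from bench import robot
import cv2,numpy as np
o=robot.get_obs();print(o)
for n in("scene","top"):
    s=robot.snapshot(n);cv2.imwrite(f"pics/{n}0.png",s["image"][:,:,::-1]);print(n,s["intrinsics"].tolist(),np.round(s["world_from_camera"],4).tolist())
E
```

```text
pics
{'time': 0.0, 'joint_positions': array([ 1.21988541e+00,  8.79116263e-02,  1.37222173e+00,  2.87331278e-05,
        1.68359617e+00, -1.03121917e-01]), 'qvel': array([-1.80362297e-03,  7.96643141e-04,  4.78619586e-04, -7.19197630e-04,
       -7.24004839e-05,  6.41052367e-04]), 'joint_torque': array([-4.98987254e-05, -3.40170264e+01, -3.02433550e+01,  7.18436809e-02,
        3.29012051e-02, -2.00034065e-04]), 'tool_pos': array([0.1347134 , 0.53269   , 0.20434438]), 'ee_rot': array([-1.68728153,  1.56865926, -1.93506732]), 'wrist_force': array([-1.73830553, -0.44894634,  0.33950585]), 'wrist_torque': array([-0.08946754, -0.0409748 ,  0.01641368]), 'width': 0.09363415035674114}
scene [[411.1149202652434, 0.0, 270.8157808421584], [0.0, 411.1149202652434, 211.33763938719298], [0.0, 0.0, 1.0]] [[-0.0614, 0.602, -0.7962, 1.1891], [0.9979, 0.0226, -0.0599, 0.1119], [-0.018, -0.7982, -0.6021, 0.5581], [0.0, 0.0, 0.0, 1.0]]
top [[415.7184072640866, 0.0, 282.3335257122759], [0.0, 415.7184072640866, 208.35116902057234], [0.0, 0.0, 1.0]] [[0.0114, -0.9994, 0.0314, 0.535], [-0.9992, -0.0126, -0.0382, 0.0706], [0.0385, -0.0309, -0.9988, 0.8194], [0.0, 0.0, 0.0, 1.0]]
```

View pics/scene0.png

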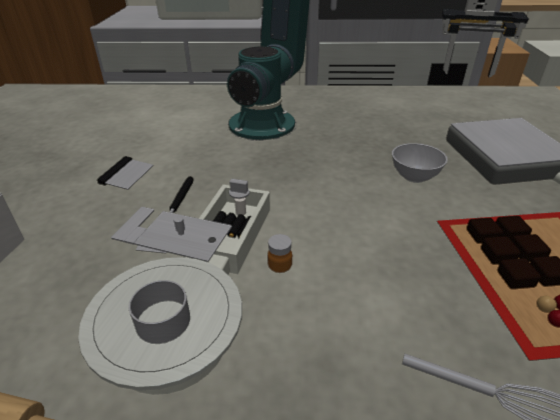

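View pics/top0.png

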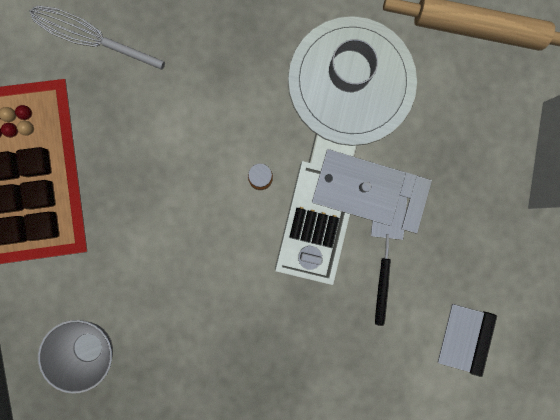

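Scene: the cover is open about 90°, with its pivot near top-view px (328,178) and its knob near (366,187). The screw is near (311,258), the jar near (260,176), and the knife handle runs from (383,260) to (380,325). I'll zoom in to measure.

```bash
cat > h.py <<'E'
import numpy as np,cv2
from bench import robot
def ray(s,px,z):
    K=s["intrinsics"];T=s["world_from_camera"]
    d=T[:3,:3]@np.linalg.solve(K,[px[0],px[1],1.]);o=T[:3,3]
    return o+d*(z-o[2])/d[2]
def proj(s,p):
    K=s["intrinsics"];T=s["world_from_camera"]
    c=T[:3,:3].T@(np.array(p)-T[:3,3]);u=K@c;return u[:2]/u[2]
def crop(s,x0,y0,w,h,f,fn):
    im=s["image"][y0:y0+h,x0:x0+w,::-1];cv2.imwrite(fn,cv2.resize(im,None,fx=f,fy=f,interpolation=cv2.INTER_CUBIC))
E
python3 - <<'E'
from h import *
s=robot.snapshot("top");crop(s,240,130,200,150,4,"pics/c1.png")
s=robot.snapshot("scene");crop(s,110,160,200,150,4,"pics/c2.png")
E
```

```text
(no output)
```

View pics/c1.png

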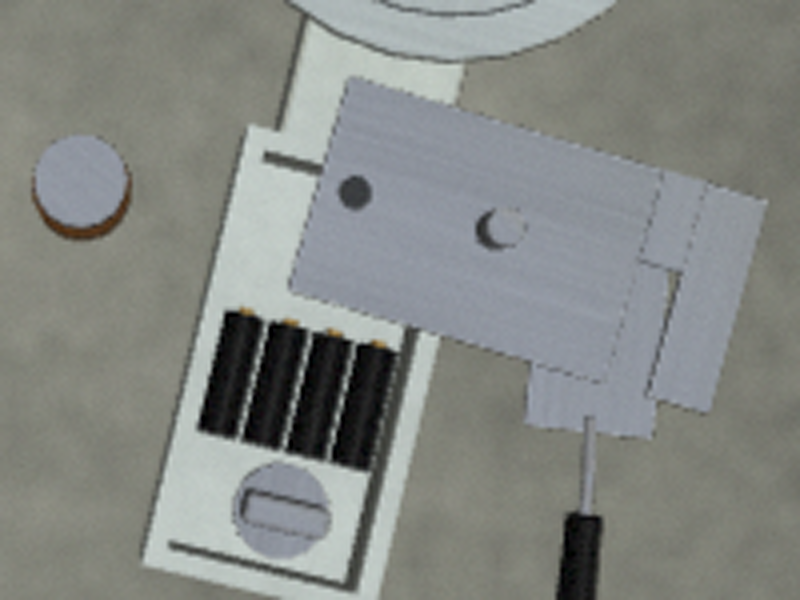

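View pics/c2.png

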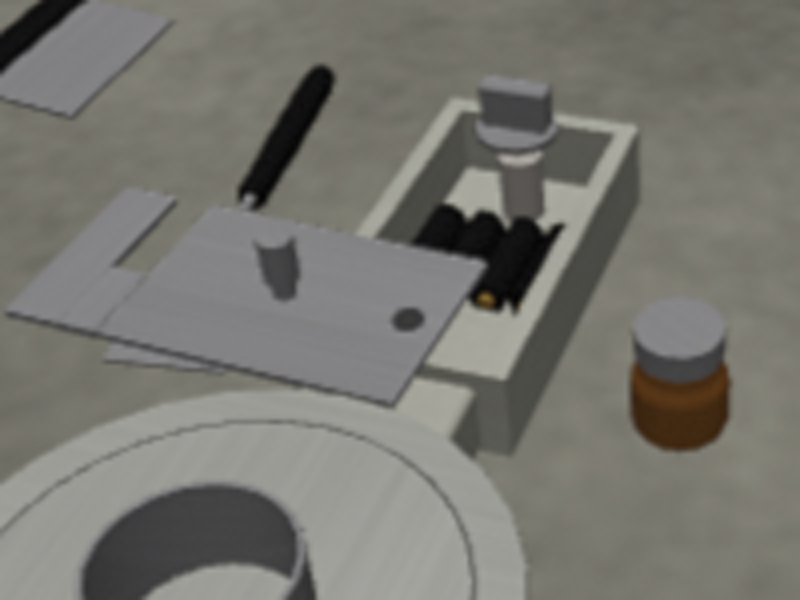

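```bash
python3 - <<'E'
from h import *
s=robot.snapshot("top");c=robot.snapshot("scene")
f=lambda p:((p[0]+.5)/4-.5+240,(p[1]+.5)/4-.5+130)
g=lambda p:((p[0]+.5)/4-.5+110,(p[1]+.5)/4-.5+160)
pv=ray(s,f((355,193)),.0555);kn=ray(s,f((509,228)),.0905);sc=ray(s,f((281,510)),.0675)
pv2=ray(c,g((408,320)),.0555);kn2=ray(c,g((275,241)),.0905)
jar=ray(s,f((81,181)),.06)
print(pv,pv2,kn,kn2,sc,jar)
print(np.linalg.norm((pv-sc)[:2]),np.linalg.norm((pv-kn)[:2]))
ux=(pv-sc)[:2];print("yaw",np.arctan2(ux[1],ux[0]))
k=(kn-pv)[:2];print("cover ang",np.arctan2(k[1],k[0])-np.arctan2(-ux[1],-ux[0]))
# box long walls
a=ray(s,f((248,126)),.05);b=ray(s,f((143,562)),.05);print("wall yaw",np.arctan2(*(a-b)[1::-1]),a,b,np.linalg.norm(a-b))
# wing top corners
for p in((247,490),(328,513),(322,540),(242,518)):print(ray(s,f(p),.0935))
crop(s,285,230,50,50,14,"pics/c3.png")
E
```

```text
[ 0.61659502 -0.04324251  0.0555    ] [ 0.61628327 -0.0432154   0.0555    ] [ 0.59836528 -0.10671423  0.0905    ] [ 0.60344591 -0.10398415  0.0905    ] [ 0.47105103 -0.00896351  0.0675    ] [0.6196789  0.08341938 0.06      ]
0.14952626227135696 0.06603772959922499
yaw -0.23130785407908333
cover ang -4.760763489500358
wall yaw -0.22567579373146962 [0.64769922 0.00626256 0.05      ] [0.44516161 0.05276249 0.05      ] 0.20780694660587581
[0.48184422 0.00875585 0.0935    ]
[ 0.47212315 -0.02683075  0.0935    ]
[ 0.46034819 -0.02429791  0.0935    ]
[0.46964887 0.0108207  0.0935    ]
```

View pics/c3.png

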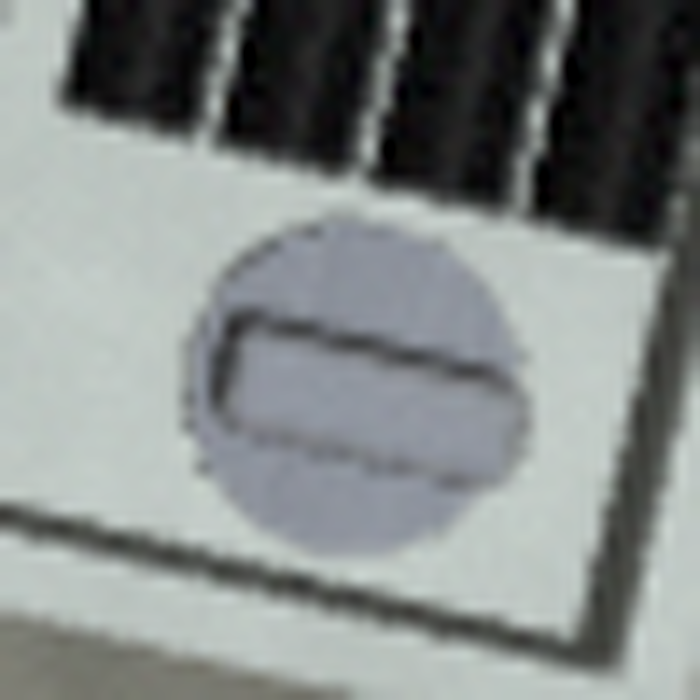

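```bash
cat >> h.py <<'E'
from scipy.spatial.transform import Rotation as R
def pose():
    o=robot.get_obs();return o,np.array(o["tool_pos"]),R.from_euler("xyz",o["ee_rot"]).as_matrix()
def st():
    o,p,M=pose();print("t",round(o["time"],2),"p",np.round(p,4),"yheading",round(np.arctan2(M[1,1],M[0,1]),3),"xax",np.round(M[:,0],3),"j",np.round(o["joint_positions"],2),"F",np.round(o["wrist_force"],1),"T",np.round(o["wrist_torque"],2),"w",round(o["width"],4))
def to(target,head=None):
    """shift in tool axes to world target; roll to jaw heading (mod pi options)"""
    o,p,M=pose();print("shift",np.round(M.T@(np.array(target)-p),4))
    if head is not None:
        h=np.arctan2(M[1,1],M[0,1])
        for k in(-2,-1,0,1,2):print("roll",round(-(head-h+k*np.pi),3),end=" ")  # roll + = clockwise
        print()
E
python3 - <<'E'
from h import *
st();o,p,M=pose();print(M.round(3))
to([.599,-.1055,.13],-.229)
E
```

```text
t 0.3 p [0.1349 0.533  0.2051] yheading 1.323 xax [-0.    -0.001 -1.   ] j [ 1.22  0.09  1.37 -0.    1.68 -0.1 ] F [-0.3  0.3  0.9] T [-0.01 -0.03  0.03] w 0.0942
[[-0.     0.245  0.969]
 [-0.001  0.969 -0.245]
 [-1.    -0.001 -0.   ]]
shift [ 0.0754 -0.5051  0.6066]
roll 7.835 roll 4.694 roll 1.552 roll -1.59 roll -4.731
```

>>> send_rows --pt "0 0 -0.025 0.03 0.12" --pt "0 0 -0.05 0.06 0.24" --pt "0 0 -0.075 0.09 0.36" --pt "0 0 -0.1 0.12 0.48" --pt "0 0 -0.125 0.15 0.6"

```text
time: 0.72
tool_pos: [0.2502, 0.3738, 0.2055]
ee_rot: [1.493, 1.57, 0.641]
wrist_force: [0.5, 0.4, -0.2]
width: 0.0645
```

```bash
python3 -c "
from h import *
st();to([.599,-.1055,.18],-.229)"
```

```text
t 0.72 p [0.2502 0.3738 0.2055] yheading 0.718 xax [ 0.  0. -1.] j [ 0.85 -0.14  1.59 -0.    1.69  0.14] F [ 0.5  0.4 -0.2] T [-0.02  0.01 -0.01] w 0.0645
shift [ 0.0255 -0.0526  0.5904]
roll 7.23 roll 4.089 roll 0.947 roll -2.195 roll -5.336
```

>>> send_rows --pt "0 0 -0.004 0.04 0.12" --pt "0 0 -0.008 0.08 0.24" --pt "0 0 -0.012 0.12 0.36" --pt "0 0 -0.016 0.16 0.48" --pt "0 0 -0.018 0.2 0.6"

```text
time: 1.13
tool_pos: [0.369, 0.2116, 0.2058]
ee_rot: [1.98, 1.57, 0.527]
wrist_force: [0.3, -0.4, -0.6]
width: 0.0472
```

```bash
python3 -c "
from h import *
st();to([.599,-.1055,.18],-.229)"
```

```text
t 1.13 p [0.369  0.2116 0.2058] yheading 0.117 xax [ 0.001  0.001 -1.   ] j [ 0.39 -0.2   1.64  0.    1.7   0.27] F [ 0.3 -0.4 -0.6] T [-0.06  0.04 -0.04] w 0.0472
shift [0.0258 0.1913 0.3418]
roll 6.629 roll 3.488 roll 0.346 roll -2.795 roll -5.937
```

>>> send_rows --pt "0 0 0.019 0.034 0.1" --pt "0 0 0.038 0.068 0.2" --pt "0 0 0.057 0.102 0.3" --pt "0 0 0.076 0.136 0.34" --pt "0 0 0.095 0.17 0.34"

```text
time: 1.55
tool_pos: [0.4844, 0.0544, 0.2056]
ee_rot: [2.208, 1.57, 0.419]
wrist_force: [0.9, 0.9, 0.2]
width: 0.0466
```

```bash
python3 -c "
from h import *
st();to([.599,-.1055,.13],-.229)"
```

```text
t 1.55 p [0.4844 0.0544 0.2056] yheading -0.219 xax [ 0.001  0.    -1.   ] j [-0.   -0.05  1.51  0.    1.68  0.21] F [0.9 0.9 0.2] T [-0.02  0.   -0.  ] w 0.0466
shift [0.0757 0.1465 0.1313]
roll 6.293 roll 3.152 roll 0.01 roll -3.131 roll -6.273
```

>>> send_rows --pt "0 0 0.035 0.031 0" --pt "0 0 0.07 0.062 0" --pt "0 0.01 0.105 0.093 0" --pt "0 0.02 0.138 0.124 0" --pt "0 0.025 0.138 0.124 0"

```text
time: 1.97
tool_pos: [0.5935, -0.0988, 0.1797]
ee_rot: [0.699, 1.569, -1.092]
wrist_force: [-0.4, -0.0, 0.2]
width: 0.0468
```

>>> send_rows --pt "0 0 0 0 0" --pt "0 0 0 0 0"

```text
time: 2.13
tool_pos: [0.5913, -0.0951, 0.1789]
ee_rot: [-1.794, 1.567, 2.7]
wrist_force: [-0.4, -1.0, 0.7]
width: 0.0473
```

```bash
python3 -c "
from h import *
st();to([.599,-.1055,.069],-.229)"
```

```text
t 2.13 p [ 0.5913 -0.0951  0.1789] yheading -0.219 xax [-0.003  0.001 -1.   ] j [-0.25  0.2   1.29  0.    1.65 -0.04] F [-0.4 -1.   0.7] T [-0.11  0.13 -0.08] w 0.0473
shift [0.1099 0.0102 0.0085]
roll 6.293 roll 3.152 roll 0.01 roll -3.131 roll -6.273
```

>>> send_rows --pt "0 0.03 0.01 0.008 0" --pt "0 0.06 0.01 0.008 0" --pt "0 0.07 0.01 0.008 0" --pt "0 0.07 0.01 0.008 0"

```text
time: 2.47
tool_pos: [0.5971, -0.1024, 0.1074]
ee_rot: [-1.693, 1.564, 2.804]
wrist_force: [0.2, 0.2, 0.2]
width: 0.0469
```

```bash
python3 -c "
from h import *
st();to([.599,-.1055,.069],-.229)
s=robot.snapshot('scene');crop(s,110,120,200,150,4,'pics/d2.png')
s=robot.snapshot('top');crop(s,240,130,200,150,4,'pics/d1.png')"
```

```text
t 2.47 p [ 0.5971 -0.1024  0.1074] yheading -0.215 xax [-0.007  0.002 -1.   ] j [-0.26  0.25  1.38  0.    1.52 -0.05] F [0.2 0.2 0.2] T [-0.12  0.06 -0.06] w 0.0469
shift [0.0384 0.0028 0.0026]
roll 6.297 roll 3.155 roll 0.014 roll -3.128 roll -6.27
```

View pics/d2.png

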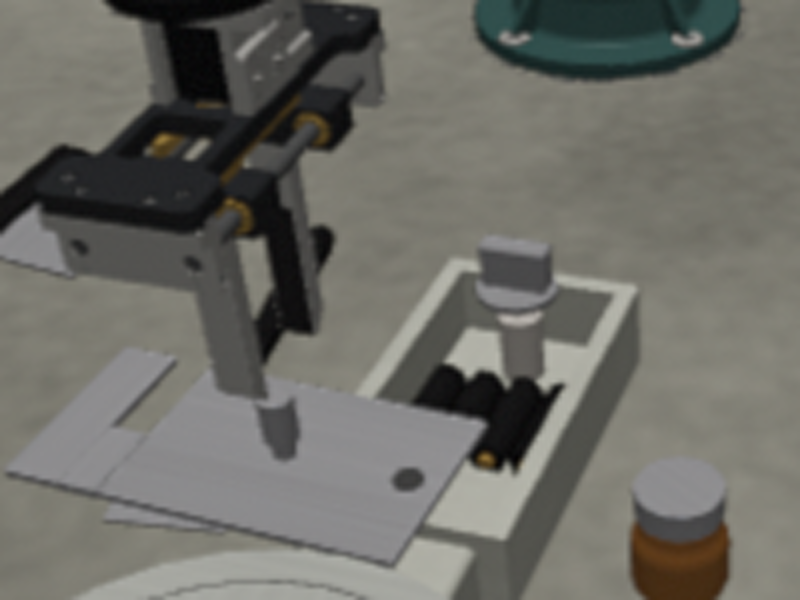

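The fingers straddle the knob at crop (280,430), so I'll go down and close.

>>> send_rows --pt "0 0.025 0.003 0.003 0" --pt "0 0.04 0.003 0.003 0" --pt "-0.5 0.04 0.003 0.003 0" --pt "-1 0.04 0.003 0.003 0" --pt "-1 0.04 0.003 0.003 0"

```text
time: 2.98
tool_pos: [0.6035, -0.108, 0.0733]
ee_rot: [1.574, 1.567, -0.213]
wrist_force: [0.4, 0.2, -0.6]
width: 0.0303
```

>>> send_rows --pt "-1 0 0 0 0" --pt "-1 0 0 0 0" --pt "-1 0 0 0 0" --pt "-1 0 0 0 0"

```text
time: 3.32
tool_pos: [0.6022, -0.1081, 0.0727]
ee_rot: [1.424, 1.569, -0.364]
wrist_force: [-4.4, 0.4, 6.3]
width: 0.0173
```

```bash
python3 -c "
from h import *
st()
o,p,M=pose()
pv=np.array([.6166,-.0432]);v=p[:2]-pv;print(np.hypot(*v))
a0=np.arctan2(v[1],v[0]);r=.065
end=-.229-np.pi
print('ang',a0-end-2*np.pi, a0-end)
ang=(a0-end)%(2*np.pi)
for f in np.linspace(0,1,13)[1:]:
    a=end+ang*(1-f)
    t=np.r_[pv+r*np.array([np.cos(a),np.sin(a)]),p[2]];print(round(ang*(1-f),2),np.round(M.T@(t-p),4))
"
```

```text
t 3.32 p [ 0.6022 -0.1081  0.0727] yheading -0.217 xax [ 0.001 -0.    -1.   ] j [-0.27  0.28  1.41 -0.    1.45 -0.05] F [-4.4  0.4  6.3] T [0.07 0.94 0.06] w 0.0173
0.06650903154652445
ang -4.701412098880136 1.5817732082994507
1.45 [-0.     -0.0085 -0.0021]
1.32 [-0.     -0.0169 -0.0038]
1.19 [-0.     -0.025  -0.0066]
1.05 [-0.     -0.0327 -0.0104]
0.92 [-0.0001 -0.0398 -0.0152]
0.79 [-0.0001 -0.0462 -0.0209]
0.66 [-0.0001 -0.0518 -0.0273]
0.53 [-0.0001 -0.0565 -0.0345]
0.4 [-0.0001 -0.0602 -0.0422]
0.26 [-0.0001 -0.0629 -0.0503]
0.13 [-0.0001 -0.0645 -0.0588]
0.0 [-0.0001 -0.0649 -0.0673]
```

>>> send_rows --pt "-1 0 -0.0085 -0.002 0" --pt "-1 0 -0.017 -0.004 0" --pt "-1 0 -0.025 -0.0065 0" --pt "-1 0 -0.033 -0.0105 0" --pt "-1 0 -0.04 -0.015 0"

```text
time: 3.73
tool_pos: [0.5695, -0.0907, 0.0725]
ee_rot: [0.942, 1.556, -0.85]
wrist_force: [4.8, -11.1, -1.6]
width: 0.0172
```

```bash
cat >> h.py <<'E'
def arc(n,over=0.0):
    o,p,M=pose()
    pv=np.array([.6166,-.0432]);v=p[:2]-pv;print("r",np.hypot(*v))
    end=-.229-np.pi;ang=(np.arctan2(v[1],v[0])-end+.5)%(2*np.pi)-.5;print("ang",ang)
    for f in np.linspace(0,1,n+1)[1:]:
        a=end+ang*(1-f)-over*f
        t=np.r_[pv+.065*np.array([np.cos(a),np.sin(a)]),p[2]];print(np.round(M.T@(t-p),4))
E
python3 -c "
from h import *
st();arc(8,.1)"
```

```text
t 3.73 p [ 0.5695 -0.0907  0.0725] yheading -0.22 xax [ 0.01  -0.011 -1.   ] j [-0.25  0.2   1.51 -0.01  1.42 -0.03] F [  4.8 -11.1  -1.6] T [-2.08 -0.88 -0.37] w 0.0172
r 0.06691588560272713
ang 1.018850318792393
[-0.0001 -0.0063 -0.007 ]
[-0.0003 -0.0128 -0.0133]
[-0.0004 -0.0184 -0.0205]
[-0.0005 -0.0229 -0.0283]
[-0.0006 -0.0263 -0.0368]
[-0.0007 -0.0285 -0.0456]
[-0.0008 -0.0294 -0.0546]
[-0.0009 -0.029  -0.0637]
```

>>> send_rows --pt "-1 0 -0.004 -0.006 0" --pt "-1 0 -0.01 -0.012 0" --pt "-1 0 -0.015 -0.018 0" --pt "-1 0 -0.019 -0.026 0" --pt "-1 0 -0.022 -0.033 0"

```text
time: 4.15
tool_pos: [0.5534, -0.0523, 0.0723]
ee_rot: [0.755, 1.56, -1.035]
wrist_force: [1.7, -11.0, 0.9]
width: 0.0171
```

```bash

python3 -c "
from h import *
st();arc(5,.1)"
```

```text
t 4.15 p [ 0.5534 -0.0523  0.0723] yheading -0.22 xax [ 0.005 -0.009 -1.   ] j [-0.19  0.16  1.56 -0.01  1.42  0.03] F [  1.7 -11.    0.9] T [-1.92 -0.01 -0.29] w 0.0171
r 0.06383677076214135
ang 0.3715683876563136
[-0.0001 -0.003  -0.0054]
[-0.0001 -0.0043 -0.0114]
[-0.0002 -0.0051 -0.0175]
[-0.0002 -0.0053 -0.0236]
[-0.0003 -0.0049 -0.0297]
```

>>> send_rows --pt "-1 0 -0.002 -0.006 0" --pt "-1 0 -0.003 -0.012 0" --pt "-1 0 -0.003 -0.017 0" --pt "-1 0 -0.003 -0.022 0" --pt "-1 0 -0.003 -0.024 0"

```text
time: 4.57
tool_pos: [0.5541, -0.0264, 0.0723]
ee_rot: [0.356, 1.565, -1.433]
wrist_force: [-5.0, -7.0, 5.3]
width: 0.0175
```

```bash

python3 -c "
from h import *
st();arc(3,.1)
s=robot.snapshot('scene');crop(s,110,120,200,150,4,'pics/e2.png')"
```

```text
t 4.57 p [ 0.5541 -0.0264  0.0723] yheading -0.218 xax [ 0.001 -0.006 -1.   ] j [-0.15  0.16  1.56 -0.01  1.42  0.07] F [-5.  -7.   5.3] T [-1.16  0.95 -0.2 ] w 0.0175
r 0.0647545372173527
ang -0.03298006902600026
[-0.     -0.0002 -0.0015]
[-0.     -0.0001 -0.0029]
[-0.      0.0001 -0.0044]
```

View pics/e2.png

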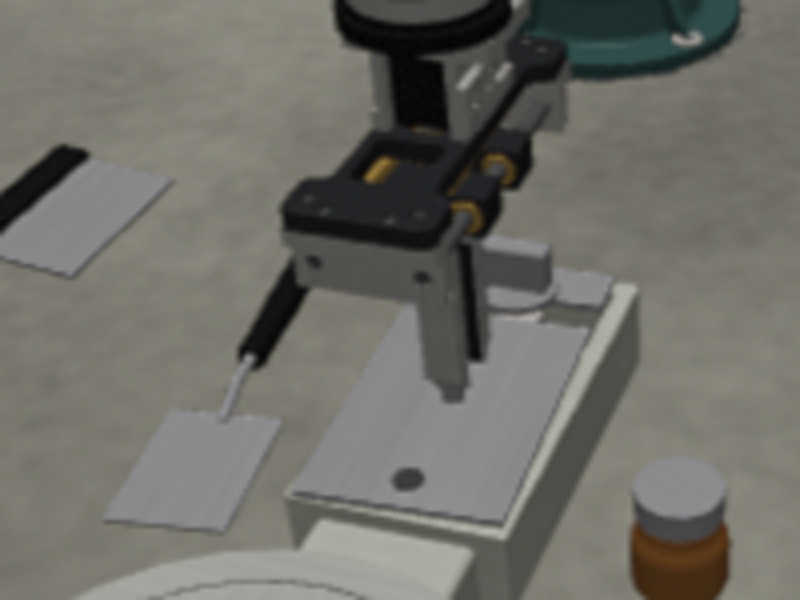

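The cover is nearly shut: its slot end is under the collar at (520,290), and a strip of box shows along the +y wall. I'll push on to the stop until the force rises.

>>> send_rows --pt "-1 0 0 -0.002 0" --pt "-1 0 0 -0.004 0" --pt "-1 0 0 -0.006 0" --pt "-1 0 0 -0.006 0"

```text
time: 4.95
tool_pos: [0.5549, -0.0223, 0.0722]
ee_rot: [0.198, 1.562, -1.591]
wrist_force: [-5.2, -8.9, 6.2]
width: 0.0174
```

```bash

python3 -c "
from h import *
st();arc(1)"
```

```text
t 4.95 p [ 0.5549 -0.0223  0.0722] yheading -0.218 xax [-0.    -0.009 -1.   ] j [-0.14  0.16  1.56 -0.01  1.42  0.08] F [-5.2 -8.9  6.2] T [-1.88  1.16 -0.04] w 0.0174
r 0.06511558682834497
ang -0.0974987771137652
[ 0.0001 -0.0003  0.0063]
```

>>> send_rows --pt "-1 0 0 -0.002 0" --pt "-1 0 0 -0.004 0" --pt "-1 0 0 -0.006 0" --pt "-1 0 0 -0.006 0"

```text
time: 5.28
tool_pos: [0.555, -0.022, 0.0722]
ee_rot: [0.056, 1.551, -1.734]
wrist_force: [-6.4, -21.2, 5.7]
width: 0.0172
```

```bash

python3 -c "
from h import *
st();arc(1)
s=robot.snapshot('scene');crop(s,110,120,200,150,4,'pics/f2.png')
s=robot.snapshot('top');crop(s,240,130,200,150,4,'pics/f1.png')"
```

```text
t 5.28 p [ 0.555  -0.022   0.0722] yheading -0.219 xax [-0.003 -0.02  -1.   ] j [-0.13  0.17  1.55 -0.02  1.42  0.09] F [ -6.4 -21.2   5.7] T [-4.14  1.72  0.15] w 0.0172
r 0.0651732779558415
ang -0.1022934393078545
[ 0.0001 -0.0002  0.0067]
```

View pics/f2.png

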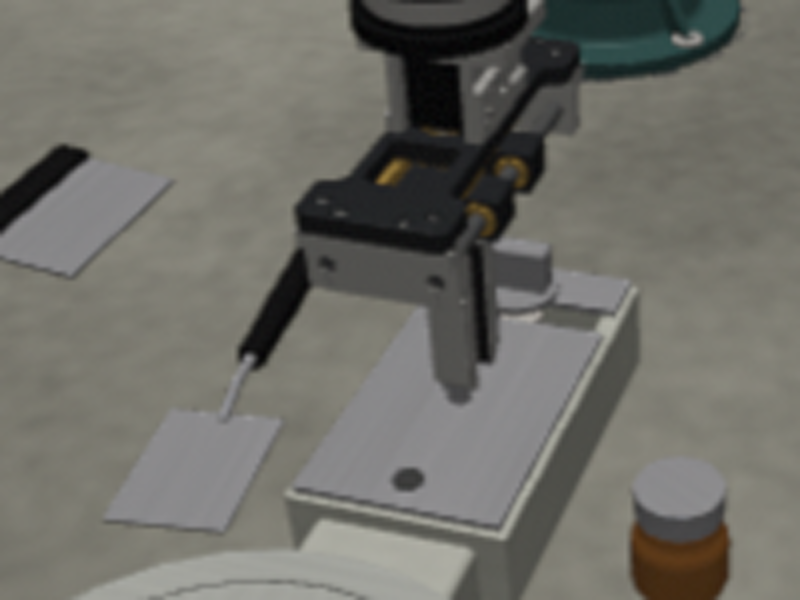

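View pics/f1.png

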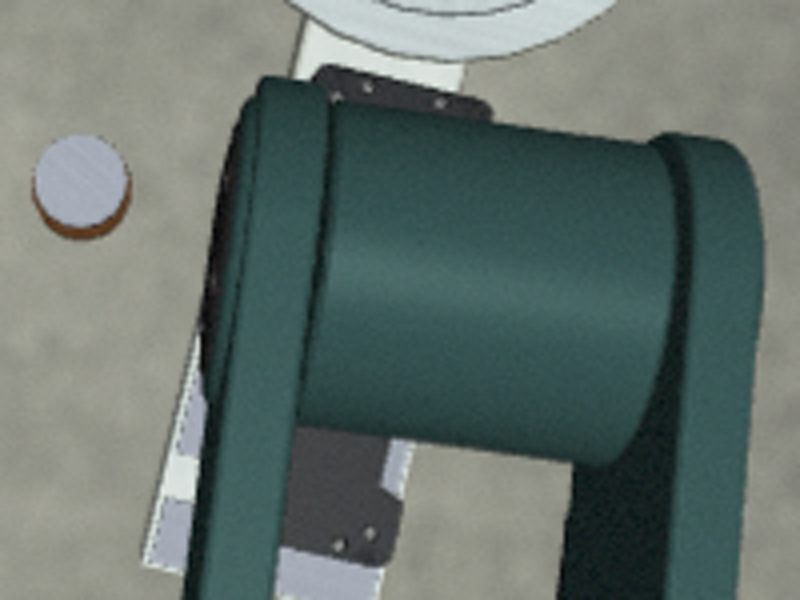

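Force rose to 21 N without motion, so the cover is at its stop. Releasing.

>>> send_rows --pt "-0.3 0 0 0.006 0" --pt "0 0 0 0.008 0" --pt "0 0 0 0.009 0" --pt "0 0 0 0.009 0"

```text
time: 5.72
tool_pos: [0.555, -0.0204, 0.0705]
ee_rot: [2.514, 1.57, 0.726]
wrist_force: [0.1, 0.4, -0.6]
width: 0.0404
```

>>> send_rows --pt "0 -0.03 0 0 0" --pt "0 -0.06 0 0 0" --pt "0 -0.06 0 0 0"

```text
time: 5.97
tool_pos: [0.5586, -0.0203, 0.1372]
ee_rot: [1.722, 1.559, -0.065]
wrist_force: [0.4, 0.3, 0.6]
width: 0.0469
```

```bash

python3 -c "
from h import *
st();to([.471,-.009,.13],-.229)"
```

```text
t 5.97 p [ 0.5586 -0.0203  0.1372] yheading -0.216 xax [ 0.012 -0.001 -1.   ] j [-0.14  0.12  1.47  0.    1.54  0.08] F [0.4 0.3 0.6] T [-0.03  0.05  0.  ] w 0.0469
shift [ 0.0062 -0.088   0.0077]
roll 6.296 roll 3.155 roll 0.013 roll -3.128 roll -6.27
```

>>> send_rows --pt "0 0 -0.03 0.003 0.013" --pt "0 0 -0.06 0.006 0.013" --pt "0 0 -0.088 0.008 0.013" --pt "0 0 -0.088 0.008 0.013" --pt "0 0 -0.088 0.008 0.013"

```text
time: 6.38
tool_pos: [0.4665, -0.0088, 0.1304]
ee_rot: [2.144, 1.57, 0.345]
wrist_force: [0.2, -0.6, -0.3]
width: 0.047
```

```bash

python3 -c "
from h import *
s=robot.snapshot('scene');crop(s,150,100,150,150,4,'pics/g2.png')
st();to([.471,-.009,.0695],-.229)"
```

```text
t 6.43 p [ 0.4675 -0.0091  0.1307] yheading -0.229 xax [ 0.002  0.    -1.   ] j [-0.14 -0.07  1.68  0.    1.53  0.09] F [ 0.3  0.1 -0.7] T [-0.05  0.1  -0.01] w 0.0468
shift [ 0.0613  0.0032 -0.0009]
roll 6.283 roll 3.141 roll -0.0 roll -3.142 roll -6.283
```

View pics/g2.png

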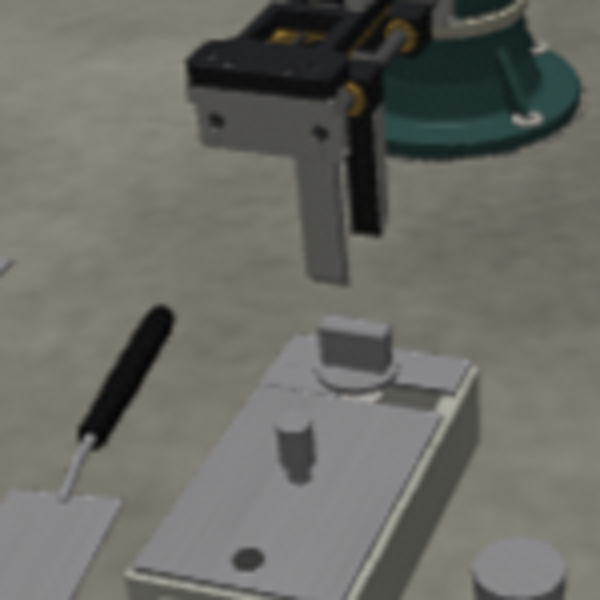

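>>> send_rows --pt "0 0.025 0.003 -0.001 0" --pt "0 0.045 0.003 -0.001 0" --pt "0 0.055 0.003 -0.001 0" --pt "0 0.058 0.003 -0.001 0" --pt "0 0.058 0.003 -0.001 0"

```text
time: 6.85
tool_pos: [0.4703, -0.0093, 0.0716]
ee_rot: [-1.61, 1.569, 2.873]
wrist_force: [0.7, 0.1, -0.1]
width: 0.0473
```

```bash

python3 -c "
from h import *
s=robot.snapshot('scene');crop(s,150,100,150,150,4,'pics/g3.png')
k=ray(s,(223.6,205.5),.0905);print(k,np.arctan2(k[1]+.0432,k[0]-.6166)+.229-np.pi)
st();to([.471,-.009,.0695],-.229)"
```

```text
[ 0.55556887 -0.02693254  0.0905    ] -0.03148752706837321
t 6.9 p [ 0.4709 -0.0094  0.0727] yheading -0.23 xax [ 0.  0. -1.] j [-0.14 -0.02  1.75  0.    1.41  0.09] F [-0.5  0.1  0.1] T [-0.05  0.07 -0.01] w 0.0472
shift [ 0.0032 -0.     -0.0004]
roll 6.282 roll 3.141 roll -0.001 roll -3.143 roll -6.284
```

View pics/g3.png

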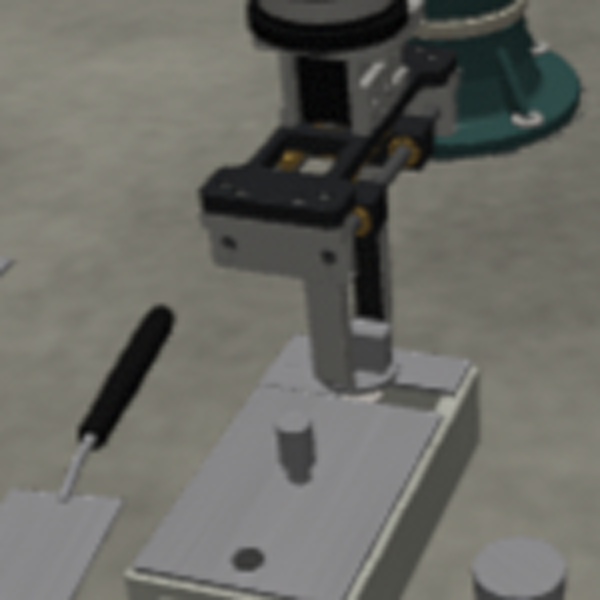

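>>> send_rows --pt "-1 0.001 0 0 0" --pt "-1 0.001 0 0 0" --pt "-1 0.001 0 0 0" --pt "-1 0.001 0 0 0" --pt "-1 0.001 0 0 0"

```text
time: 7.32
tool_pos: [0.4705, -0.0094, 0.072]
ee_rot: [1.76, 1.57, -0.04]
wrist_force: [0.2, -0.1, 0.1]
width: 0.0163
```

>>> send_rows --pt "-1 0 0 0 0" --pt "-1 0.003 0 0 0" --pt "-1 0.006 0 0 0" --pt "-1 0.006 0 0 0" --pt "-1 0.006 0 0 0"

```text
time: 7.73
tool_pos: [0.4708, -0.0095, 0.0713]
ee_rot: [1.58, 1.568, -0.221]
wrist_force: [-9.8, 0.8, 25.4]
width: 0.0135
```

```bash

python3 -c "
from h import *
st()"
```

```text
t 7.73 p [ 0.4708 -0.0095  0.0713] yheading -0.23 xax [ 0.002 -0.001 -1.   ] j [-0.14 -0.02  1.76 -0.    1.41  0.09] F [-9.8  0.8 25.4] T [0.17 2.22 0.03] w 0.0135
```

>>> send_rows --pt "-1 0 0 0 0.08" --pt "-1 0 0 0 0.16" --pt "-1 0 0 0 0.24" --pt "-1 0 0 0 0.32" --pt "-1 0 0 0 0.4"

```text
time: 8.15
tool_pos: [0.4706, -0.0093, 0.0709]
ee_rot: [2.059, 1.569, -0.145]
wrist_force: [-9.8, 1.0, 22.9]
width: 0.0136
```

```bash

python3 -c "
from h import *
st()"
```

```text
t 8.15 p [ 0.4706 -0.0093  0.0709] yheading -0.633 xax [ 0.002 -0.    -1.   ] j [-0.14 -0.02  1.76 -0.    1.41  0.49] F [-9.8  1.  22.9] T [0.21 2.17 0.13] w 0.0136
```

>>> send_rows --pt "-1 0.0002 0 0 0.1" --pt "-1 0.0004 0 0 0.2" --pt "-1 0.0006 0 0 0.3" --pt "-1 0.0008 0 0 0.4" --pt "-1 0.0008 0 0 0.5"

```text
time: 8.57
tool_pos: [0.4703, -0.009, 0.0701]
ee_rot: [2.883, 1.569, 0.178]
wrist_force: [-10.6, 1.3, 23.6]
width: 0.0137
```

```bash

python3 -c "
from h import *
st()
s=robot.snapshot('scene');crop(s,150,100,150,150,4,'pics/g4.png')"
```

```text
t 8.57 p [ 0.4703 -0.009   0.0701] yheading -1.134 xax [ 0.001  0.    -1.   ] j [-0.14 -0.02  1.76  0.    1.41  0.99] F [-10.6   1.3  23.6] T [0.35 2.15 0.14] w 0.0137
```

View pics/g4.png

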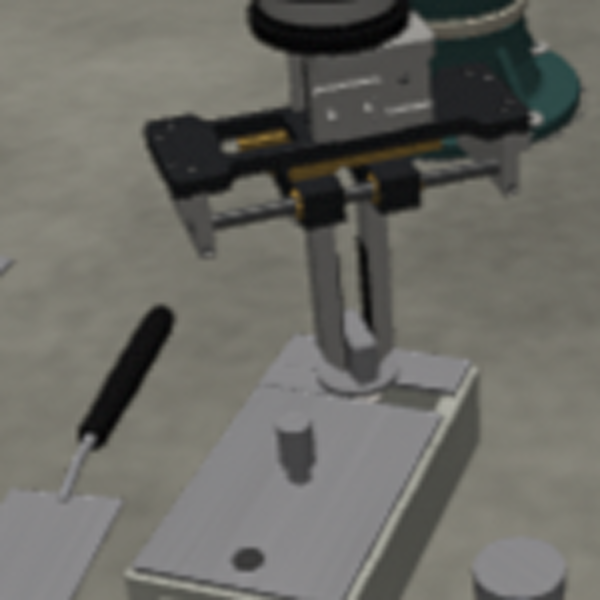

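The wing turns with the gripper, and z falls at close to the thread rate (1.2 mm over 0.9 rad). Continuing.

>>> send_rows --pt "-1 0.0002 0 0 0.12" --pt "-1 0.0004 0 0 0.24" --pt "-1 0.0006 0 0 0.36" --pt "-1 0.0008 0 0 0.48" --pt "-1 0.001 0 0 0.6"

```text
time: 9.03
tool_pos: [0.4703, -0.0086, 0.0691]
ee_rot: [-2.3, 1.569, 0.677]
wrist_force: [-10.7, 2.9, 25.1]
width: 0.0137
```

>>> send_rows --pt "-1 0.0002 0 0 0.12" --pt "-1 0.0004 0 0 0.24" --pt "-1 0.0006 0 0 0.36" --pt "-1 0.0008 0 0 0.48" --pt "-1 0.001 0 0 0.6"

```text
time: 9.45
tool_pos: [0.4705, -0.0083, 0.0682]
ee_rot: [-1.58, 1.568, 0.798]
wrist_force: [-10.1, 3.4, 25.0]
width: 0.0135
```

```bash

python3 -c "
from h import *
st()
s=robot.snapshot('scene');crop(s,150,100,150,150,4,'pics/g5.png')"
```

```text
t 9.45 p [ 0.4705 -0.0083  0.0682] yheading -2.335 xax [ 0.002  0.002 -1.   ] j [-0.14 -0.02  1.76  0.    1.4   2.19] F [-10.1   3.4  25. ] T [0.77 2.28 0.13] w 0.0135
```

View pics/g5.png

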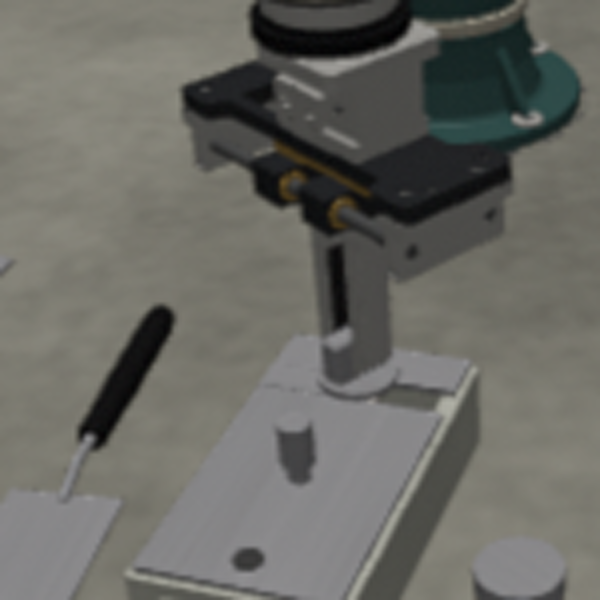

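>>> send_rows --pt "-1 -0.004 0 0 0" --pt "-0.3 -0.006 0 0 0" --pt "0.2 -0.007 0 0 0" --pt "0.2 -0.007 0 0 0" --pt "0.2 -0.007 0 0 0"

```text
time: 9.92
tool_pos: [0.4701, -0.0096, 0.0692]
ee_rot: [1.074, 1.57, -2.827]
wrist_force: [0.8, -0.3, 0.5]
width: 0.0371
```

>>> send_rows --pt "0.2 -0.02 0 0 0" --pt "0.2 -0.04 0 0 0" --pt "0.2 -0.04 0 0 -0.12" --pt "0.2 -0.04 0 0 -0.24" --pt "0.2 -0.04 0 0 -0.36"

```text
time: 10.33
tool_pos: [0.4704, -0.0096, 0.1097]
ee_rot: [2.82, 1.571, -0.715]
wrist_force: [1.5, 0.1, -0.4]
width: 0.0563
```

>>> send_rows --pt "0.2 0 0 0 -0.12" --pt "0.2 0 0 0 -0.24" --pt "0.2 0 0 0 -0.36" --pt "0.2 0 0 0 -0.48" --pt "0.2 0 0 0 -0.6"

```text
time: 10.75
tool_pos: [0.47, -0.0096, 0.109]
ee_rot: [-0.136, 1.57, -3.071]
wrist_force: [0.2, 0.8, -0.2]
width: 0.0564
```

>>> send_rows --pt "0.2 0 0 0 -0.12" --pt "0.2 0 0 0 -0.24" --pt "0.2 0 0 0 -0.36" --pt "0.2 0 0 0 -0.48" --pt "0.2 0 0 0 -0.6"

```text
time: 11.17
tool_pos: [0.47, -0.0095, 0.109]
ee_rot: [-0.787, 1.57, -3.122]
wrist_force: [-0.7, -0.3, -0.1]
width: 0.0562
```

>>> send_rows --pt "0.2 0 0 0 -0.12" --pt "0.2 0 0 0 -0.24" --pt "0.2 0 0 0 -0.36" --pt "0.2 0 0 0 -0.48" --pt "0.2 0 0 0 -0.6"

```text
time: 11.58
tool_pos: [0.47, -0.0095, 0.109]
ee_rot: [-1.378, 1.57, -3.113]
wrist_force: [0.1, 0.0, -0.4]
width: 0.0563
```

>>> send_rows --pt "0.2 0 0 0 -0.12" --pt "0.2 0 0 0 -0.24" --pt "0.2 0 0 0 -0.36" --pt "0.2 0 0 0 -0.48" --pt "0.2 0 0 0 -0.6"

```text
time: 12.0
tool_pos: [0.47, -0.0095, 0.109]
ee_rot: [-1.989, 1.57, -3.124]
wrist_force: [-0.3, 0.6, -0.0]
width: 0.0562
```

```bash

python3 -c "
from h import *
s=robot.snapshot('scene');crop(s,150,100,150,150,4,'pics/g6.png')
st();to([.4707,-.009,.0695],-2.335)"
```

```text
t 12.05 p [ 0.47   -0.0096  0.109 ] yheading 0.439 xax [-0.001 -0.    -1.   ] j [-0.14 -0.05  1.7  -0.    1.49 -0.58] F [-0.7  0.1  0.5] T [-0.06  0.   -0.01] w 0.0565
shift [ 0.0395  0.0009 -0.0002]
roll 9.058 roll 5.916 roll 2.774 roll -0.367 roll -3.509
```

View pics/g6.png

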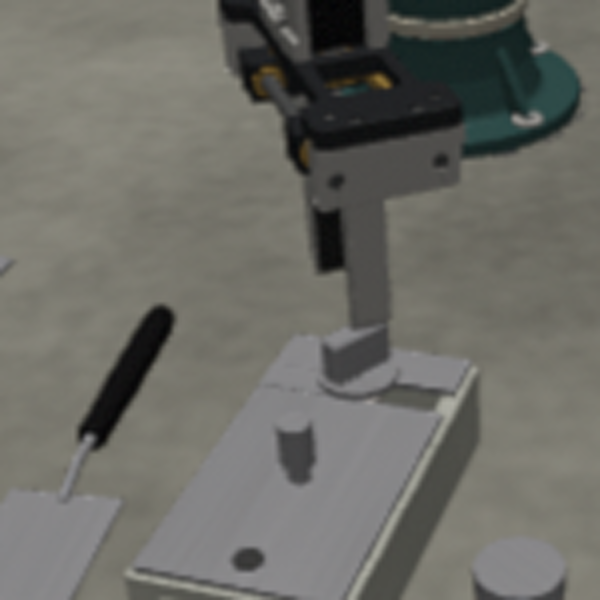

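>>> send_rows --pt "0.2 0 0 0 -0.12" --pt "0.2 0 0.001 0 -0.24" --pt "0.2 0 0.001 0 -0.367" --pt "0.2 0.02 0.001 0 -0.367" --pt "0.2 0.035 0.001 0 -0.367"

```text
time: 12.47
tool_pos: [0.4716, -0.0092, 0.0743]
ee_rot: [0.575, 1.57, -0.201]
wrist_force: [0.2, 0.7, -1.1]
width: 0.0565
```

>>> send_rows --pt "0.2 0.004 0 0 0" --pt "-0.5 0.006 0 0 0" --pt "-1 0.006 0 0 0" --pt "-1 0.006 0 0 0" --pt "-1 0.006 0 0 0"

```text
time: 12.88
tool_pos: [0.4719, -0.0091, 0.0697]
ee_rot: [0.672, 1.569, -0.103]
wrist_force: [-0.2, -0.1, 0.2]
width: 0.0334
```

>>> send_rows --pt "-1 0 0 0 0" --pt "-1 0 0 0 0" --pt "-1 0 0 0 0"

```text
time: 13.13
tool_pos: [0.4713, -0.0091, 0.0692]
ee_rot: [0.362, 1.57, -0.411]
wrist_force: [-1.1, -1.6, 4.3]
width: 0.0139
```

```bash

python3 -c "
from h import *
st()"
```

```text
t 13.13 p [ 0.4713 -0.0091  0.0692] yheading 0.797 xax [ 0.001 -0.    -1.   ] j [-0.14 -0.02  1.76 -0.    1.4  -0.94] F [-1.1 -1.6  4.3] T [-0.2   0.2   0.06] w 0.0139
```

>>> send_rows --pt "-1 0.002 0 0 0" --pt "-1 0.004 0 0 0" --pt "-1 0.005 0 0 0" --pt "-1 0.005 0 0 0"

```text
time: 13.47
tool_pos: [0.4715, -0.0092, 0.0688]
ee_rot: [0.33, 1.569, -0.444]
wrist_force: [-9.8, 0.5, 21.8]
width: 0.0139
```

>>> send_rows --pt "-1 0.0002 0 0 0.08" --pt "-1 0.0004 0 0 0.16" --pt "-1 0.0006 0 0 0.24" --pt "-1 0.0008 0 0 0.32" --pt "-1 0.001 0 0 0.4"

```text
time: 13.88
tool_pos: [0.4713, -0.0093, 0.0681]
ee_rot: [0.48, 1.569, -0.697]
wrist_force: [-10.7, -0.0, 24.9]
width: 0.0135
```

```bash

python3 -c "
from h import *
st()"
```

```text
t 13.88 p [ 0.4713 -0.0093  0.0681] yheading 0.394 xax [ 0.001 -0.001 -1.   ] j [-0.14 -0.02  1.76 -0.    1.4  -0.53] F [-10.7  -0.   24.9] T [-0.03  2.29  0.12] w 0.0135
```

>>> send_rows --pt "-1 0.0002 0 0 0.12" --pt "-1 0.0004 0 0 0.24" --pt "-1 0.0006 0 0 0.36" --pt "-1 0.0008 0 0 0.48" --pt "-1 0.001 0 0 0.6"

```text
time: 14.3
tool_pos: [0.4709, -0.0093, 0.0672]
ee_rot: [0.658, 1.569, -1.121]
wrist_force: [-11.1, 0.7, 25.2]
width: 0.0136
```

>>> send_rows --pt "-1 0.0002 0 0 0.12" --pt "-1 0.0004 0 0 0.24" --pt "-1 0.0006 0 0 0.36" --pt "-1 0.0008 0 0 0.48" --pt "-1 0.001 0 0 0.6"

```text
time: 14.72
tool_pos: [0.4707, -0.0091, 0.0662]
ee_rot: [0.732, 1.57, -1.647]
wrist_force: [-13.2, 0.5, 26.6]
width: 0.0134
```

```bash

python3 -c "
from h import *
st()
s=robot.snapshot('scene');crop(s,150,100,150,150,4,'pics/g7.png')"
```

```text
t 14.72 p [ 0.4707 -0.0091  0.0662] yheading -0.808 xax [-0.    -0.001 -1.   ] j [-0.14 -0.02  1.76 -0.    1.4   0.67] F [-13.2   0.5  26.6] T [0.15 2.73 0.13] w 0.0134
```

View pics/g7.png

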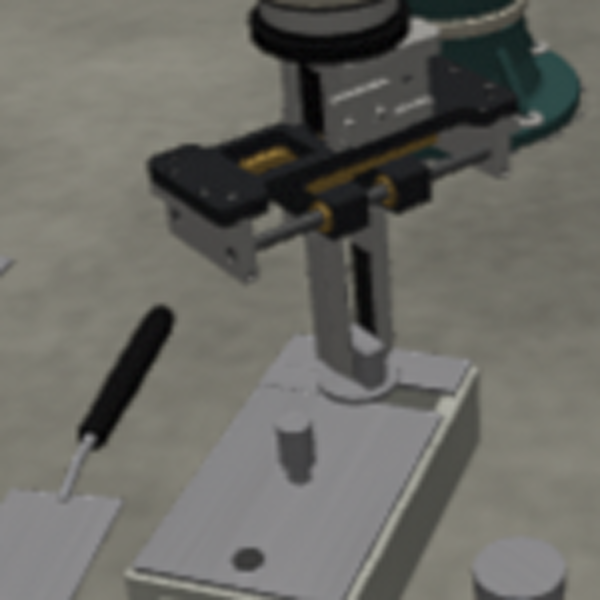

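Total is about 3.7 rad and the sink still matches the turn. I need about 0.7 more.

>>> send_rows --pt "-1 0.0002 0 0 0.1" --pt "-1 0.0004 0 0 0.2" --pt "-1 0.0006 0 0 0.3" --pt "-1 0.0007 0 0 0.4" --pt "-1 0.0008 0 0 0.5"

```text
time: 15.18
tool_pos: [0.4705, -0.0089, 0.0654]
ee_rot: [0.471, 1.57, -2.407]
wrist_force: [-12.2, 0.6, 27.8]
width: 0.014
```

>>> send_rows --pt "-1 0.0001 0 0 0.08" --pt "-1 0.0002 0 0 0.16" --pt "-1 0.0003 0 0 0.22" --pt "-1 0.0003 0 0 0.22"

```text
time: 15.52
tool_pos: [0.4705, -0.0088, 0.0653]
ee_rot: [0.117, 1.57, -2.979]
wrist_force: [-14.2, 1.5, 28.0]
width: 0.014
```

```bash

python3 -c "
from h import *
st()"
```

```text
t 15.52 p [ 0.4705 -0.0088  0.0653] yheading -1.525 xax [-0. -0. -1.] j [-0.14 -0.02  1.76 -0.    1.4   1.39] F [-14.2   1.5  28. ] T [ 0.31  2.87 -0.08] w 0.014
```

z has stopped falling and the force is up, after 4.43 rad turned and about 6.6 mm sunk, so the screw is seated. Releasing and lifting clear.

>>> send_rows --pt "-1 -0.005 0 0 0" --pt "-0.3 -0.007 0 0 0" --pt "0.2 -0.008 0 0 0" --pt "0.2 -0.008 0 0 0" --pt "0.2 -0.008 0 0 0"

```text
time: 15.93
tool_pos: [0.4712, -0.009, 0.0673]
ee_rot: [-1.208, 1.571, 1.982]
wrist_force: [0.1, -0.4, -0.4]
width: 0.0371
```

>>> send_rows --pt "0.2 -0.03 0 0 0" --pt "0.2 -0.06 0 0 0" --pt "0.2 -0.09 0 0 0" --pt "0.2 -0.12 0 0 0" --pt "0.2 -0.12 0 0 0"

```text
time: 16.35
tool_pos: [0.4747, -0.0094, 0.1944]
ee_rot: [2.966, 1.558, -0.128]
wrist_force: [0.6, 0.1, 0.7]
width: 0.0561
```

```bash

python3 -c "
from h import *
s=robot.snapshot('scene');crop(s,150,100,150,150,4,'pics/i1.png')
t=robot.snapshot('top');cv2.imwrite('pics/i2.png',t['image'][:,:,::-1])
st()"
```

```text
t 16.45 p [ 0.472  -0.0091  0.1886] yheading -1.523 xax [ 0.003 -0.    -1.   ] j [-0.14 -0.09  1.58  0.    1.65  1.38] F [-0.4  0.2 -1.5] T [ 0.03  0.12 -0.01] w 0.0562
```

View pics/i1.png

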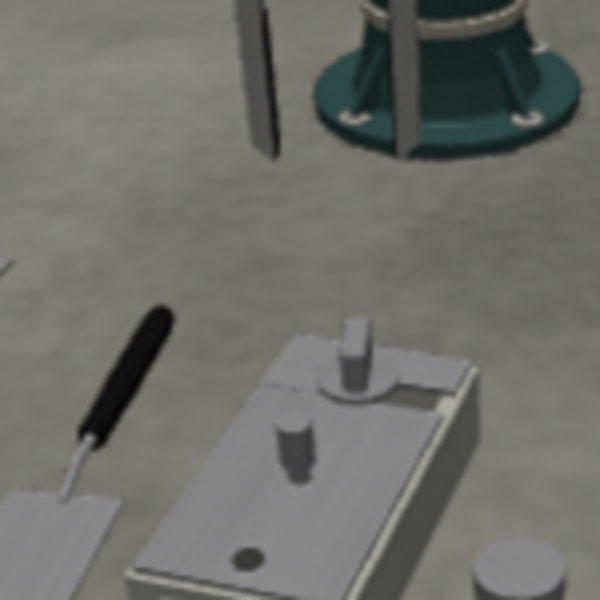

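View pics/i2.png

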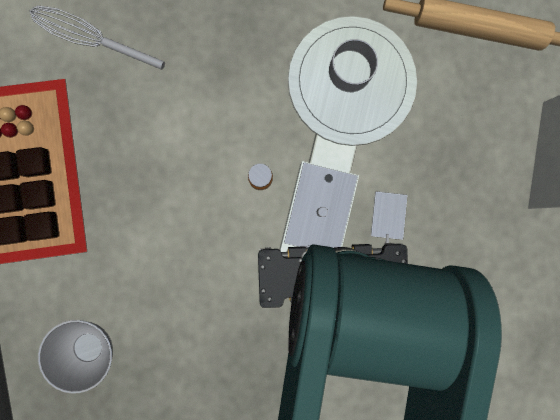

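```bash
python3 -c "
from bench import robot
print(robot.close_job())"
```

```text
the job is handed in; nothing more can be done
None
```

I swung the cover shut, drove the screw down onto it in two grips, let go of everything and handed the job in at about 16.5 s. No verdict was reported.

**Cover:** I pinched the knob and swung it to the stop, where the side force rose from about 9 to 21 N with no more movement. An image check put it at about −0.03 rad. The gripper's own position read about −0.10 rad at the stop, probably because the knob sat off-centre in the pads.

**Screw:** I turned it about 4.43 rad, pressing with 22–28 N throughout. That is above the 10–20 N you suggested but well under the 120 N limit. The tool dropped about 6.6 mm in step with the turning, then stopped sinking as the force rose. In the last picture the collar sits about 3 px lower than at the start, which fits the full 7 mm roughly.

**Jar and palette knife:** In the last pictures the jar and the visible part of the knife look unmoved; I did not measure them. The gripper was open and about 0.12 m above the screw, reading no contact force.

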